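# Unclip the service cover of a control unit

## Task

The control unit in the wooden fixture is going back for rework: take off its service cover. Press the snap tab in by feel until its catch lets go, without cracking it, and raise that end clear of the keeper; then draw the tongues out from under the hood without straining the plastic. Lay the cover flat, right side up, in the free part of the cardboard tray, leaving the module in the tray and everything else on the bench where it is.

Things in the scene. Friction and masses are not known exactly. Their poses are not given: they have to be found in the camera images.
- unit: Dark grey control unit, 180 x 110 mm, in a plywood fixture 250 x 170 x 12 mm, all fixed to the bench. Origin under the middle of the service opening, at bench height; z up; x from the cover's snap-tab end (-x) to the hood end (+x). Rim of the opening and the unit's flat, free top (x -85 to -60 mm before the tab, y +-55 mm) are 64 mm above the bench; fixture pegs and screws stay below.
- hood_mouth (a point): Mouth, middle height, of the slot under the hood: a moulded bridge on the unit, 74 mm wide (y), 9 mm high over the rim, at the cover's +x end. Axes as unit. Slot 4.6 mm high, its floor is the rim. The cover's tongues (3 mm thick) reach 7.5 mm into it, with 1 mm endways play. In it the cover can tip by 0.13 rad but not lift level. Two end stops, 4 mm high, keep the cover from sliding to -x till the tab end is up.
- cover: Light grey service cover, plate 104 x 74 x 4 mm, about 85 g, snapped on the unit. Origin at the middle of the plate's underside (on the rim when fitted); x from tab end (-52 mm) to tongue end (+52 mm), z out of its outside. Two skirts 9 mm deep below the plate: laid down right side up it stands on them, origin 9 mm over the floor. Over 30 N between it and the unit strains it.
- rib (a point): Centre of the grip rib on the cover's top: a straight rib along x, 52 mm long, 10 mm wide (y), 12 mm high above the plate; its top is 6 mm above this point, the plate's top 6 mm below. Axes as cover; the point is at x = 14, z = 10 mm of cover.
- tab_face (a point): Middle of the finger face (-x side) of the snap tab, an upright plate 22 mm wide (y), 4 mm thick, at the cover's -x end; the face runs from 7 mm above this point down to the rim (11 mm below it). Pressed towards +x it yields as a spring, 1.8 N per mm. Let go, it springs back. Over 25 N from the fingers cracks it.
- tab: The snap tab as a part; origin and axes those of cover, shifted along x as it yields. Its catch lets go of the steel keeper after 1.5 to 7.5 mm of press (3 to 14 N): how far the keeper is set in differs from unit to unit, so go by feel. 1.5 mm further the tab meets a hard stop. Kept pressed and rubbed upwards it takes the cover's end along.
- tongues (a point): Middle between the tips of the cover's two tongues (x = 62 mm of cover; each 14 mm wide, 3 mm thick, 10 mm long), half-way through their thickness. Axes as cover. The tab's catch reaches 9 mm below the rim: the tab end must rise 9 to 10 mm before it clears the keeper; then, let go, the catch springs out over the keeper and props that end up.
- tray_in (a point): Middle of the inner floor (4 mm above the bench) of the open cardboard tray, 250 x 180 x 30 mm outside, walls 4 mm, fixed to the bench. x along its length, y across. Its +x end holds the module; the floor from x = -121 to +60 mm is free.
- module_center (a point): Circuit module on a black carrier, 70 x 46 x 20 mm, lying in the +x end of the tray, to be left there. Point at its middle, 10 mm up.
- jar: Amber flux jar, 44 mm across, 52 mm high, standing between the unit and the tray on the robot's side. Origin under it.
- reel: Solder reel, 54 mm across, 40 mm high, standing between the unit and the tray on the far side. Origin under it.
- screwdriver: Screwdriver, 170 mm long, lying at the left of the bench. Origin under its middle.
- tweezers: Steel tweezers, 120 mm long, lying at the right of the bench. Origin under their middle.
- rail: Black slotted board rail, 200 x 16 x 18 mm, lying across at the far side. Origin under its middle.
There are look-alikes about, which are no part of the job. Of the things like the cover, leave any that is blue or orange; of the rest the larger one is meant.

How it is judged:
On the way, in this order (a step that is already met when the one before it is completed fails the run):
1. the snap tab is pressed in by more than 1 mm while the cover still lies in place (x of tab_face in the frame of cover above -0.051 m and z of tab_face in the frame of unit below 0.078 m), for 0.05 s.
2. the tab end is raised by more than 6 mm, its catch free, while the tongues are still under the hood (z of tab_face in the frame of unit above 0.081 m and x of tongues in the frame of hood_mouth above 0 m and z of tongues in the frame of hood_mouth below 0.004 m), for 0.05 s.
3. the cover is lifted clear of the unit (z of tongues in the frame of hood_mouth above 0.03 m), for 0.05 s.
At the end, for the whole second after the job is handed in: The cover lies flat (within 7 degrees) and right side up on the floor of the tray beside the module, at rest and let go (x of cover in the frame of tray_in between -0.12 and 0.06 m and y of cover in the frame of tray_in between -0.085 and 0.085 m and z of cover in the frame of tray_in between 0.006 and 0.013 m and angle between cover's own z axis and vertical below 0.12 rad and linear speed of cover below 0.01 m/s and angular speed of cover below 0.1 rad/s); the robot touches nothing.
It fails at once if the snap tab is pressed by the fingers with more than 25 N (contact force between the fingers and tab above 25 N).
It fails at once if the cover, its tongues or its tab bear on the unit with more than 30 N (contact force between cover and unit above 30 N).
It fails at once if the module in the tray is moved by more than 20 mm (distance of module_center from where it was at the start of the episode above 0.02 m).
It fails at once if a bystander on the bench (jar, reel, screwdriver, tweezers, rail) is moved by more than 20 mm (distance of any of jar, reel, screwdriver, tweezers, rail from where it was at the start of the episode above 0.02 m).
It also fails if it takes over 72 s, if anything falls off the work surface, if the arm or the gripper's body presses on something with over 40 N, if the wrist force passes 120 N, or if a joint passes its speed limit or range.

## Robot

A 7-joint arm with a two-finger parallel gripper is mounted at the origin on the work surface. World frame = base frame: x ahead of the robot, y to its left, z up, the work surface at z = 0. Lengths are in m, angles in rad, forces in N, time in s.
With the tool pointing down it reaches from about 0.425 to 0.925 m from the base axis. Payload 6.8 kg.
Tool frame: the origin (TCP) lies midway between the tips of the shut fingers; the grasp point (between the pads) lies 19 mm behind it; z points along the fingers, y is the direction in which the jaws open and shut (so a half turn about z gives the same grasp; the last joint's range is limited). The gripper opens to 85 mm and grips with 20 to 120 N. Pads are 22 mm wide; open, the fingers measure 114 mm over their backs; the gripper's body (76 mm by 85 mm) begins 54 mm behind the grasp point. The pads swing forward as they close: fully open they stand 13 mm farther back than shut.
Start: joints at [-1.227, 0.477, 0.022, 1.555, -0.011, 1.109, -0.083], TCP at [0.295, 0.607, 0.231] pointing down, gripper open.
Joint ranges: [-2.96, 2.96], [-0.34, 2.1], [-1.41, 1.46], [0.24, 2.44], [-1.37, 4.51], [0.17, 1.92], [-2.96, 2.96]. Speed limits (rad/s): [2.39, 2.39, 3.14, 3.14, 3.14, 3.14, 3.14].

## Interface

Orientations are given as a unit quaternion [w, x, y, z].
In Python, from station import bot gives the robot as it stands.
- The arm moves only by the shell command python3 -m jog 'ROWS' [FORCE]. ROWS is JSON, a list of rows, each a list of 3 entries, a list of its own where there are three numbers: the shift along the tool's x, y, z in mm, then the turn, a rotation vector about the tool's x, y, z in degrees, then the closure, from -1 (fully open) to 1 (shut). A call has 1 to 12 rows; each row shifts and turns the commanded pose from where the row before left it, along the tool's axes as they then stand; what a row does not reach is not made up. A row lasts 1/8 s, in which the tool goes at most 62.5 mm and 10.7 degrees, less where a joint would pass 70% of its speed; a pose out of reach is approached as far as the arm can. A call is refused whole if a number of a shift passes 62.5 or a number of a turn 10.7, either way. A call with a gripper value outside its range is refused whole. The fingers move at their own pace and stop on an object; FORCE is the grip in N (left out, the last holds). Time passes only in rows, so rows that do not move let the fingers close. It gives the time, the measured TCP pose, the force and the opening at its end, in the units of the state.
- bot.get_obs(): the state, without advancing time (a new reading comes with each control period).
- bot.read_camera(name): name is "scene" or "top"; returns (picture, depth): 480x640x3 uint8, red, green, blue; 480x640 float32, m along the optical axis (not along the pixel's ray), 0 where there is no reading.
- bot.camera_info(name): a dict with "fx", "fy", "cx", "cy" (pixels), "world_from_camera" (4x4, takes a point from camera to world coordinates). Camera axes: x right, y up, looking along -z (the intrinsics and any distortion apply to the point x, -y, -z); pixel columns grow to the right and rows downward; lengths in m; the calibration is good to about 2 mm. A picture is of the moment at which its call begins. camera_info takes no time and is no camera call.
- bot.hand_in(): hands the job in, once; it reports no verdict.
Trained networks look in the newest picture that a camera, given by its name, has taken for a name from the list of things; names that differ only in an ending like _2 or _b are one class to them, and where a whole thing is asked for, a point or a joint stands for the part that bears it (a point fixed in the world has none). Each returns a list of dicts, best first, with "score" (0 to 1); they miss things now and then, are a little off and sometimes report something else, mostly with a low value. They report only what shows in the picture. A call takes as long as a camera call. They do not tell look-alikes from the thing itself.
- bot.find_in(camera, thing): "xy" ([column, row] as shares, 0 to 1, of the picture: columns of its width, rows of its height, amid what is visible of it).
- bot.cut_out(camera, thing): "pixels" (480x640 bool, what is visible of it) and "xy" ([column, row] as shares, 0 to 1, of the picture: columns of its width, rows of its height, amid what is visible of it).
- bot.landmark_of(camera, thing): "xy" ([column, row] as shares, 0 to 1, of the picture: columns of its width, rows of its height: a listed point, or the origin of a listed thing).
The state is a dict: "t": time; "q": joint angles; "joint_vel": joint speeds; "joint_torque": joint torques, N m; "eef_pos": TCP position; "tool_rot": TCP orientation; "contact_force": force on the tool from outside, world axes, zero at the start; "torque": the same for the moment, N m; "gripper_width": opening from 0.0 (shut) to 1.0 (fully open).
Only numpy, scipy, OpenCV 4.12 (cv2) and the standard library are available. Lean on these libraries where they do the work, as an engineer would, in place of code of your own. Each camera call takes 0.05 s, during which the arm holds its last target.

## Working session

There is one attempt and no reset: what is moved stays moved. The work goes in short steps, Python scripts to look and compute and a shell command to move; the robot and the scene stay as the last step left them, time stands still between calls to the robot, and variables do not carry over. Pictures are saved under pics/ and viewed, and the job is handed in when it is done.

```bash
ls; mkdir -p pics; python3 - <<'E'
from station import bot
import cv2,numpy as np
o=bot.get_obs(); print({k:np.round(v,3).tolist() for k,v in o.items()})
for c in("scene","top"):
    im,d=bot.read_camera(c); cv2.imwrite(f"pics/{c}0.png",im[:,:,::-1])
    i=bot.camera_info(c); print(c,{k:np.round(v,4).tolist() for k,v in i.items()})
    for n in("unit","cover","rib","tab_face","hood_mouth","tray_in","module_center","tongues"):
        r=bot.landmark_of(c,n); print(n,[(round(x["score"],2),round(x["xy"][0]*640),round(x["xy"][1]*480)) for x in r[:4]])
print(bot.get_obs()["t"])
E
```

```text
pics
{'t': 0.0, 'q': [-1.227, 0.478, 0.022, 1.556, -0.011, 1.109, -0.083], 'joint_vel': [-0.001, 0.0, 0.001, -0.0, 0.001, -0.001, 0.0], 'joint_torque': [0.001, -59.647, 1.608, -28.118, 0.013, 0.009, 0.0], 'eef_pos': [0.294, 0.607, 0.23], 'tool_rot': [-0.0, 0.224, 0.975, -0.001], 'contact_force': [-0.256, 0.208, 0.529], 'torque': [0.005, 0.024, 0.028], 'gripper_width': 1.0}
scene {'fx': 587.2251, 'fy': 587.2251, 'cx': 309.0227, 'cy': 232.3985, 'world_from_camera': [[-0.8751, -0.3498, 0.3345, 0.9785], [0.484, -0.6351, 0.6019, 0.7768], [0.0019, 0.6886, 0.7251, 1.0257], [0.0, 0.0, 0.0, 1.0]]}
unit [(0.79, 281, 207), (0.56, 322, 335)]
cover [(0.89, 308, 127), (0.7, 355, 170), (0.68, 316, 261), (0.63, 280, 188)]
rib [(0.83, 280, 184), (0.8, 313, 254), (0.78, 355, 166), (0.78, 300, 126)]
tab_face [(0.56, 295, 178), (0.44, 311, 270), (0.4, 360, 179), (0.38, 327, 129)]
hood_mouth [(0.96, 266, 196), (0.58, 236, 150), (0.36, 279, 183), (0.17, 358, 245)]
tray_in [(0.96, 350, 317)]
module_center [(0.88, 318, 337), (0.19, 279, 187)]
tongues [(0.93, 263, 199), (0.6, 287, 126), (0.58, 316, 246), (0.56, 352, 164)]
top {'fx': 437.2669, 'fy': 437.2669, 'cx': 322.2445, 'cy': 238.4813, 'world_from_camera': [[0.0225, 0.9987, -0.0467, 0.4815], [-0.9995, 0.0215, -0.0225, -0.0024], [-0.0214, 0.0472, 0.9987, 1.1823], [0.0, 0.0, 0.0, 1.0]]}
unit [(0.58, 404, 246)]
cover [(0.92, 329, 238), (0.83, 409, 332), (0.81, 404, 249), (0.8, 491, 324)]
rib [(0.96, 403, 243), (0.82, 498, 321), (0.74, 415, 333), (0.57, 333, 240)]
tab_face [(0.64, 480, 336), (0.58, 316, 228), (0.47, 396, 327), (0.38, 413, 263)]
hood_mouth []
tray_in []
module_center [(0.75, 260, 201)]
tongues [(0.92, 403, 222), (0.81, 427, 335), (0.78, 340, 247), (0.74, 511, 304)]
0.9
```

View pics/scene0.png

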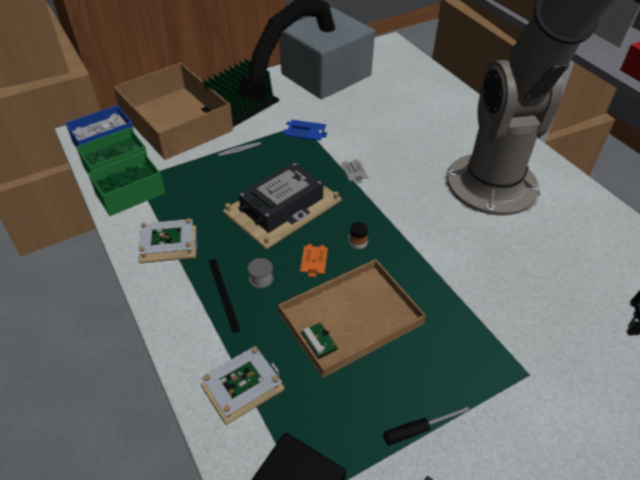

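View pics/top0.png

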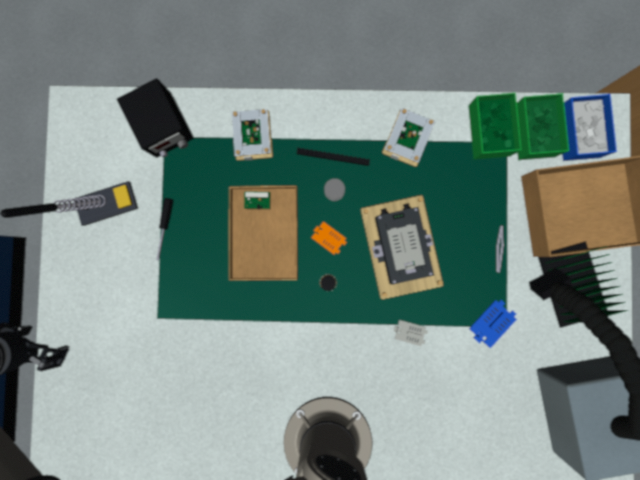

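Candidates for the cover in the top picture are the light grey one on the unit (404,246), the orange one (329,238), the blue one (493,323) and a small grey one (410,332). The one on the unit is the larger grey one, so it fits the description. I'll confirm it in a crop.

```bash
cat > h.py <<'E'
import numpy as np,cv2
from station import bot
def deproj(c,u,v,d):
    i=bot.camera_info(c);W=np.array(i["world_from_camera"])
    x=(np.asarray(u)-i["cx"])/i["fx"]*d; y=(np.asarray(v)-i["cy"])/i["fy"]*d
    return np.stack([x,-y,-np.asarray(d)],-1)@W[:3,:3].T+W[:3,3]
def atz(c,u,v,z):
    i=bot.camera_info(c);W=np.array(i["world_from_camera"])
    r=np.stack([(np.asarray(u)-i["cx"])/i["fx"],-(np.asarray(v)-i["cy"])/i["fy"],-np.ones(np.shape(u))],-1)@W[:3,:3].T
    return W[:3,3]+r*((z-W[2,3])/r[...,2])[...,None]
def proj(c,P):
    i=bot.camera_info(c);W=np.array(i["world_from_camera"])
    p=(np.atleast_2d(P)-W[:3,3])@W[:3,:3]
    return np.stack([i["cx"]+i["fx"]*p[:,0]/-p[:,2], i["cy"]+i["fy"]*p[:,1]/p[:,2]],-1)
def cloud(c,d):
    v,u=np.mgrid[:480,:640]; return deproj(c,u,v,d)
E
python3 - <<'E'
from h import *
for c,(x0,y0,w,h) in {"scene":(210,150,150,100),"top":(340,180,125,125)}.items():
    im,d=bot.read_camera(c)
    np.savez(f"{c}.npz",im=im,d=d)
    k=600//max(w*0.75,h)
    k=int(min(800/w,600/h))
    cr=cv2.resize(im[y0:y0+h,x0:x0+w],None,fx=k,fy=k,interpolation=cv2.INTER_CUBIC)
    cv2.imwrite(f"pics/{c}c.png",cr[:,:,::-1]); print(c,k)
    P=cloud(c,d)
    for n in("cover","unit"):
        for r in bot.cut_out(c,n)[:5]:
            m=r["pixels"]; q=P[m&(d>0)]
            print(n,round(r["score"],2),m.sum(),np.round(np.median(q,0),4), np.round(np.array(r["xy"])*[640,480]))
E
```

```text
scene 5
cover 0.66 921 [ 0.5169 -0.1808  0.0673] [281. 187.]
cover 0.62 609 [0.5407 0.0155 0.0092] [315. 261.]
cover 0.6 645 [ 0.3236 -0.4211  0.0123] [306. 128.]
cover 0.58 476 [ 0.2945 -0.2064  0.0076] [355. 173.]
unit 0.8 4514 [ 0.5602 -0.1398  0.0295] [274. 210.]
top 4
cover 0.98 559 [0.5383 0.0065 0.0086] [329. 238.]
cover 0.95 1225 [ 0.3223 -0.4304  0.0119] [494. 321.]
cover 0.91 1214 [ 0.5162 -0.1893  0.0671] [406. 247.]
cover 0.57 544 [ 0.2921 -0.2132  0.0081] [409. 331.]
unit 0.9 4629 [ 0.5188 -0.1744  0.0164] [393. 245.]
```

```bash
python3 - <<'E'
from h import *
for c in("scene","top"):
  for n in("jar","reel","screwdriver","tweezers","rail"):
    r=bot.landmark_of(c,n); print(c,n,[(round(x["score"],2),np.round(atz(c,x["xy"][0]*640,x["xy"][1]*480,0.0)[:2],3)) for x in r[:2]])
E
```

```text
scene jar [(0.67, array([0.425, 0.018]))]
scene reel [(0.68, array([ 0.664, -0.   ])), (0.18, array([0.553, 0.457]))]
scene screwdriver []
scene tweezers [(0.66, array([ 0.525, -0.456]))]
scene rail [(0.67, array([0.76 , 0.007])), (0.51, array([ 0.664, -0.005]))]
top jar [(0.69, array([0.422, 0.006])), (0.35, array([ 0.58 , -0.186]))]
top reel [(0.78, array([ 0.668, -0.007]))]
top screwdriver [(0.71, array([0.553, 0.451]))]
top tweezers [(0.69, array([ 0.516, -0.454]))]
top rail []
```

View pics/scenec.png

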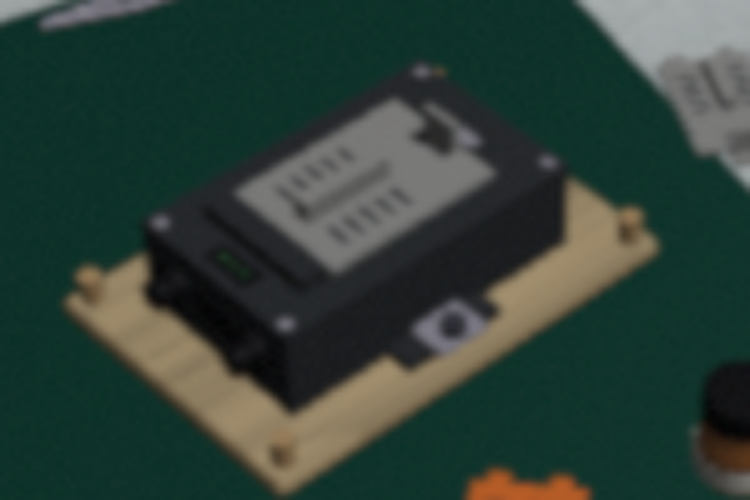

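View pics/topc.png

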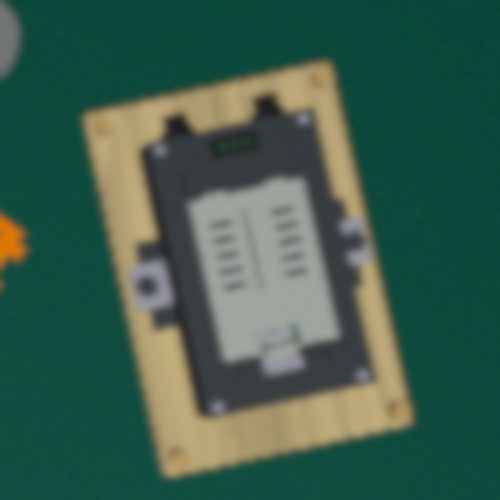

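```bash
cat > est.py <<'E'
from h import *
out={}
for c in("scene","top"):
    z=np.load(f"{c}.npz");im=z["im"].astype(int);d=z["d"]
    P=cloud(c,d)
    near=np.linalg.norm(P[...,:2]-[0.52,-0.185],axis=-1)<0.09
    m=near&(im.min(-1)>(85 if c=="scene" else 110))&(P[...,2]>0.055)
    m=cv2.morphologyEx(m.astype(np.uint8),cv2.MORPH_CLOSE,np.ones((5,5)))
    n,l,s,ce=cv2.connectedComponentsWithStats(m); k=1+np.argmax(s[1:,4]); m=(l==k).astype(np.uint8)
    co=max(cv2.findContours(m,0,1)[0],key=len)[:,0]
    W=atz(c,co[:,0].astype(float),co[:,1].astype(float),0.068)[:,:2]
    r=cv2.minAreaRect((W*1000).astype(np.float32)); print(c,"plate",m.sum(),r)
    a=im.copy().astype(np.uint8); cv2.drawContours(a,[co[:,None]],-1,(255,0,0),1)
    x0,y0=(230,150) if c=="scene" else (350,190)
    cv2.imwrite(f"pics/{c}m.png",cv2.resize(a[y0:y0+100,x0:x0+120],None,fx=5,fy=5,interpolation=0)[:,:,::-1])
    # tray via depth/colour: brown
    hsv=cv2.cvtColor(z["im"],cv2.COLOR_RGB2HSV)
    t=(np.linalg.norm(P[...,:2]-[0.54,0.15],axis=-1)<0.17)&(P[...,1]>0.03)&((hsv[...,0]<25)&(hsv[...,1]>60)&(hsv[...,2]>60))&(P[...,2]>-0.005)
    t=cv2.morphologyEx(t.astype(np.uint8),cv2.MORPH_OPEN,np.ones((3,3)))
    q=P[(t>0)&(d>0)]
    top=q[q[:,2]>0.022]; r=cv2.minAreaRect((q[:,:2]*1000).astype(np.float32)); print(c,"tray",len(q),r, "rim",cv2.minAreaRect((top[:,:2]*1000).astype(np.float32)) if len(top)>5 else 0)
E
python3 est.py
```

```text
scene plate 907 ((512.5547485351562, -186.13528442382812), (113.08592224121094, 75.5247573852539), 13.604199409484863)
scene tray 8176 ((547.7787475585938, 154.9263458251953), (255.89749145507812, 249.10244750976562), 0.9485107064247131) rim ((550.135498046875, 186.16830444335938), (249.98060607910156, 185.74948120117188), 1.7117745876312256)
top plate 1286 ((511.1939697265625, -190.23431396484375), (119.62199401855469, 75.2313003540039), 13.378927230834961)
top tray 5956 ((549.7269287109375, 151.4923858642578), (248.3373565673828, 242.3683624267578), 1.3333921432495117) rim ((548.9635620117188, 182.79345703125), (248.60897827148438, 179.5540313720703), 1.453716516494751)
```

```bash
python3 - <<'E'
import cv2,numpy as np
a=cv2.imread("pics/scenem.png");b=cv2.imread("pics/topm.png")
cv2.imwrite("pics/mm.png",cv2.resize(np.hstack([a,b]),None,fx=.66,fy=.66))
E
```

```text
(no output)
```

View pics/mm.png

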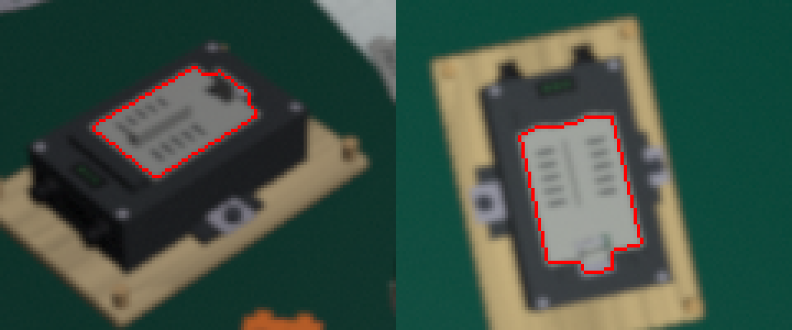

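The crop confirms it: the light grey cover on the unit has the hood at its far (+x) end, and its tab faces the robot. Next I'll write a planning helper that prints row numbers, which I'll type myself.

```bash
cat > plan.py <<'E'
from h import *
from scipy.spatial.transform import Rotation as R
def cur():
    o=bot.get_obs(); q=o["tool_rot"]; return np.array(o["eef_pos"])*1000,R.from_quat([q[1],q[2],q[3],q[0]]),o
def tgt(yaw,tilt=0):
    # tool x along yaw (deg), z down; tilt: rotation about world horizontal axis perpendicular (tool y) deg
    a=np.radians(yaw); x=[np.cos(a),np.sin(a),0]; z=[0,0,-1]; y=np.cross(z,x)
    return R.from_matrix(np.stack([x,y,z],1))*R.from_euler('y',tilt,degrees=True)
def rows(p,r,P,Q,n):
    rv=(r.inv()*Q).as_rotvec(degrees=True)
    P=np.array(P,float)
    for k in range(n):
        rr=r*R.from_rotvec(rv*k/n,degrees=True)
        print(np.round(rr.inv().apply((P-p)/n),1).tolist(),np.round(rv/n,2).tolist())
E
python3 - <<'E'
from plan import *
p,r,o=cur()
print(p,r.as_matrix().round(3))
Q=tgt(13.5)
P1=[540,150,230]; f=R.from_rotvec((r.inv()*Q).as_rotvec()*9/14)
rows(p,r,P1,r*f,9); print(); rows(np.array(P1),r*f,[448,-203.5,150],Q,7)
E
```

```text
[294.7036628  607.31375462 231.31239847] [[-0.9    0.437  0.   ]
 [ 0.437  0.9    0.   ]
 [ 0.     0.    -1.   ]]
[-46.7, -33.8, 0.1] [0.0, -0.0, 10.04]
[-51.9, -25.2, 0.1] [0.0, -0.0, 10.04]
[-55.5, -15.7, 0.1] [0.0, -0.0, 10.04]
[-57.4, -5.8, 0.1] [0.0, -0.0, 10.04]
[-57.5, 4.3, 0.1] [0.0, -0.0, 10.04]
[-55.9, 14.3, 0.1] [0.0, -0.0, 10.04]
[-52.5, 23.8, 0.1] [0.0, -0.0, 10.04]
[-47.6, 32.6, 0.1] [0.0, -0.0, 10.04]
[-41.2, 40.4, 0.1] [0.0, -0.0, 10.04]

[-51.1, 10.6, 11.4] [0.0, -0.0, 7.17]
[-49.4, 16.9, 11.4] [0.0, -0.0, 7.17]
[-46.9, 22.9, 11.4] [0.0, -0.0, 7.17]
[-43.7, 28.6, 11.4] [0.0, -0.0, 7.17]
[-39.7, 33.8, 11.4] [0.0, -0.0, 7.17]
[-35.2, 38.5, 11.4] [0.0, -0.0, 7.17]
[-30.1, 42.6, 11.4] [0.0, -0.0, 7.17]
```

```bash
python3 -m jog '[[[-46,-34,0],[0,0,10],-1],[[-52,-25,0],[0,0,10],-1],[[-55,-16,0],[0,0,10],-1],[[-57,-6,0],[0,0,10],-1],[[-57,4,0],[0,0,10],-1],[[-56,14,0],[0,0,10],-1],[[-52,24,0],[0,0,10],0],[[-47,32,0],[0,0,10],1],[[-41,40,0],[0,0,10],1],[[0,0,0],[0,0,0],1],[[0,0,0],[0,0,0],1]]' 30
python3 - <<'E'
from plan import *
p,r,o=cur(); print(o["q"],o["contact_force"],o["gripper_width"])
rows(p,r,[448,-203.5,150],tgt(13.5),8)
E
```

```text
t: 3.08
eef_pos: [0.5384, 0.1534, 0.2312]
tool_rot: [-0.0, 0.847, 0.531, 0.0]
contact_force: [0.2, 0.5, -0.2]
gripper_width: 0.001
[-0.78974977  0.30830684  0.497721    1.86114672 -0.17215564  1.01439229
 -0.67130296] [ 0.22724349  0.46471303 -0.18121519] 0.0011056449465128083
[-45.1, 9.3, 10.1] [-0.0, -0.0, 6.33]
[-43.8, 14.2, 10.1] [-0.0, -0.0, 6.33]
[-42.0, 18.9, 10.1] [-0.0, -0.0, 6.33]
[-39.6, 23.4, 10.1] [-0.0, -0.0, 6.33]
[-36.8, 27.7, 10.1] [-0.0, -0.0, 6.33]
[-33.5, 31.6, 10.1] [-0.0, -0.0, 6.33]
[-29.8, 35.1, 10.1] [-0.0, -0.0, 6.33]
[-25.8, 38.1, 10.2] [-0.0, -0.0, 6.33]
```

```bash
python3 -m jog '[[[-45,9,10],[0,0,6.3],1],[[-44,14,10],[0,0,6.3],1],[[-42,19,10],[0,0,6.3],1],[[-40,23,10],[0,0,6.3],1],[[-37,28,10],[0,0,6.4],1],[[-33,32,10],[0,0,6.4],1],[[-30,35,10],[0,0,6.4],1],[[-26,38,10],[0,0,6.4],1],[[0,0,0],[0,0,0],1]]'
python3 - <<'E'
from plan import *
p,r,o=cur(); print(o["q"])
rows(p,r,[448,-203.5,90],tgt(13.5),2)
ims=[]
for c,(x0,y0,w,h) in {"scene":(230,120,150,120),"top":(340,190,125,100)}.items():
    im,d=bot.read_camera(c); ims.append(cv2.resize(im[y0:y0+h,x0:x0+w],(400,320),interpolation=2))
    print(c,[ (round(x['score'],2),np.round(np.array(x['xy'])*[640,480],1)) for x in bot.landmark_of(c,"tab_face")], proj(c,p/1000))
cv2.imwrite("pics/a1.png",np.hstack(ims)[:,:,::-1])
E
```

```text
t: 4.2
eef_pos: [0.4462, -0.206, 0.1508]
tool_rot: [0.0, 0.993, 0.114, -0.001]
contact_force: [0.6, 0.9, -0.4]
gripper_width: 0.0
[-0.32448259  0.35238252  0.77192532  2.10157391 -0.33670082  0.81217558
 -0.68926842]
[1.2, -1.0, 30.4] [0.01, 0.04, -0.18]
[1.2, -1.0, 30.4] [0.01, 0.04, -0.18]
scene [(0.69, array([425.1, 425.7])), (0.46, array([295.3, 176.8])), (0.4, array([313.2, 272.6])), (0.36, array([361. , 179.9]))] [[304.19098674 145.42912756]]
top [(0.56, array([480.3, 336.3])), (0.52, array([410.5, 266.1])), (0.42, array([320.9, 228.7])), (0.39, array([395.4, 326.9]))] [[418.27117862 276.1980659 ]]
```

View pics/a1.png

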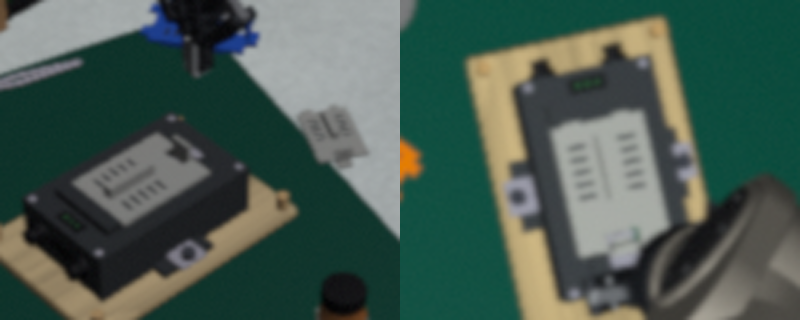

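```bash
python3 -m jog '[[[1,-1,25],[0,0,0],1],[[0,-1,25],[0,0,0],1],[[0,0,10],[0,0,0],1],[[0,0,10],[0,0,0],1],[[0,0,5],[0,0,0],1],[[0,0,3],[0,0,0],1],[[0,0,0],[0,0,0],1],[[0,0,0],[0,0,0],1]]'
python3 - <<'E'
from plan import *
p,r,o=cur(); print(p,np.array(o["contact_force"]).round(2), r.as_euler('xyz',degrees=True))
a=np.array([.972,.233]);print((p[:2]-[517.9,-186.7])@a,(p[:2]-[517.9,-186.7])@[-a[1],a[0]])
ims=[]
for c,(x0,y0,w,h) in {"scene":(230,140,100,80),"top":(370,230,75,60)}.items():
    im,d=bot.read_camera(c); ims.append(cv2.resize(im[y0:y0+h,x0:x0+w],(400,320),interpolation=2))
    print(c, proj(c,p/1000))
cv2.imwrite("pics/a2.png",np.hstack(ims)[:,:,::-1])
E
```

```text
t: 5.4
eef_pos: [0.448, -0.2024, 0.0736]
tool_rot: [0.0, 0.993, 0.116, 0.0]
contact_force: [0.3, -0.1, -0.1]
gripper_width: 0.0
[ 448.04426358 -202.43479173   73.59602091] [ 0.26 -0.07 -0.06] [ 1.79988008e+02 -3.30873464e-02  1.33072230e+01]
-71.56598227222415 0.9821690275818393
scene [[304.34196238 171.21728506]]
top [[410.79140623 274.22519817]]
```

View pics/a2.png

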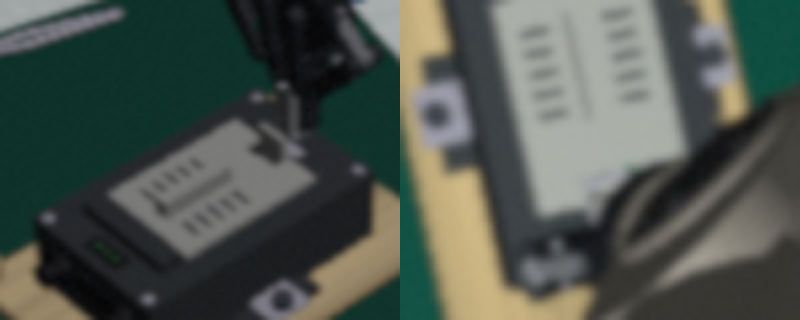

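```bash
cat > f.py <<'E'
from plan import *
p,r,o=cur();a=np.array([.9732,.2300]);F=np.array(o["contact_force"])
print("x %.2f y %.2f z %.2f  Fx %.2f Fy %.2f Fz %.2f t %.1f"%((p[:2]-[517.9,-186.7])@a,(p[:2]-[517.9,-186.7])@[-a[1],a[0]],p[2],F[:2]@a,F[:2]@[-a[1],a[0]],F[2],o["t"]), "w",round(o["gripper_width"],3),"tilt",np.round(r.as_euler('xyz',degrees=True),2))
E
python3 -m jog '[[[1,0,1.5],[0,0,0],1],[[1,0,1],[0,0,0],1],[[1,0,0],[0,0,0],1],[[1,0,0],[0,0,0],1],[[0,0,0],[0,0,0],1]]' >/dev/null; python3 f.py
python3 -m jog '[[[1,0,0],[0,0,0],1],[[1,0,0],[0,0,0],1],[[0,0,0],[0,0,0],1]]' >/dev/null; python3 f.py
```

```text
x -67.66 y 0.93 z 70.78  Fx -1.17 Fy -0.28 Fz -0.32 t 6.1 w 0.001 tilt [180.    -0.    13.32]
x -65.64 y 0.92 z 70.80  Fx -0.48 Fy 0.22 Fz 0.51 t 6.5 w -0.001 tilt [ 1.800e+02 -1.000e-02  1.331e+01]
```

```bash
for i in 1 ; do python3 -m jog '[[[0.5,0,0],[0,0,0],1],[[0.5,0,0],[0,0,0],1],[[0,0,0],[0,0,0],1]]' >/dev/null; python3 f.py
python3 -m jog '[[[0.5,0,0],[0,0,0],1],[[0.5,0,0],[0,0,0],1],[[0,0,0],[0,0,0],1]]' >/dev/null; python3 f.py
python3 -m jog '[[[0.5,0,0],[0,0,0],1],[[0.5,0,0],[0,0,0],1],[[0,0,0],[0,0,0],1]]' >/dev/null; python3 f.py; done
```

```text
x -64.82 y 0.96 z 70.76  Fx 0.06 Fy -1.18 Fz 0.06 t 6.9 w 0.003 tilt [-1.800e+02  1.000e-02  1.331e+01]
x -63.91 y 0.97 z 70.74  Fx -1.08 Fy -0.06 Fz -0.12 t 7.2 w -0.004 tilt [-1.7999e+02  1.0000e-02  1.3310e+01]
x -62.98 y 0.94 z 70.74  Fx -2.11 Fy 0.35 Fz 1.85 t 7.6 w 0.002 tilt [-1.7999e+02  2.0000e-02  1.3300e+01]
```

```bash
python3 -m jog '[[[0.5,0,0],[0,0,0],1],[[0,0,0],[0,0,0],1]]' >/dev/null; python3 f.py
python3 -m jog '[[[0.5,0,0],[0,0,0],1],[[0,0,0],[0,0,0],1]]' >/dev/null; python3 f.py
python3 -m jog '[[[0.5,0,0],[0,0,0],1],[[0,0,0],[0,0,0],1]]' >/dev/null; python3 f.py
```

```text
x -62.54 y 0.95 z 70.73  Fx -1.65 Fy 0.54 Fz 0.49 t 7.9 w 0.001 tilt [-1.7999e+02  2.0000e-02  1.3310e+01]
x -62.07 y 0.96 z 70.73  Fx -3.93 Fy 0.29 Fz 1.95 t 8.1 w -0.001 tilt [-1.7999e+02  3.0000e-02  1.3300e+01]
x -61.58 y 0.99 z 70.74  Fx -4.14 Fy 0.76 Fz 1.59 t 8.4 w 0.002 tilt [-1.7999e+02  3.0000e-02  1.3310e+01]
```

```bash
python3 -m jog '[[[0.5,0,0],[0,0,0],1],[[0,0,0],[0,0,0],1]]' >/dev/null; python3 f.py
python3 -m jog '[[[0.5,0,0],[0,0,0],1],[[0,0,0],[0,0,0],1]]' >/dev/null; python3 f.py
```

```text
x -61.08 y 0.96 z 70.73  Fx -5.23 Fy -0.32 Fz 2.46 t 8.6 w -0.005 tilt [-1.7999e+02  3.0000e-02  1.3310e+01]
x -60.74 y 0.97 z 70.70  Fx -6.07 Fy -0.01 Fz 2.28 t 8.9 w -0.003 tilt [-1.7998e+02  4.0000e-02  1.3300e+01]
```

```bash
python3 -m jog '[[[0.5,0,0],[0,0,0],1],[[0,0,0],[0,0,0],1]]' >/dev/null; python3 f.py
python3 -m jog '[[[0.5,0,0],[0,0,0],1],[[0,0,0],[0,0,0],1]]' >/dev/null; python3 f.py
```

```text
x -60.48 y 0.98 z 70.65  Fx -5.73 Fy 0.30 Fz 3.39 t 9.1 w -0.001 tilt [-1.7998e+02  6.0000e-02  1.3300e+01]
x -60.15 y 0.98 z 70.65  Fx -6.23 Fy 0.67 Fz 4.40 t 9.4 w -0.003 tilt [-1.7997e+02  7.0000e-02  1.3290e+01]
```

```bash
python3 -m jog '[[[0,0,0],[0,0,0],1]]' >/dev/null; python3 f.py;python3 -m jog '[[[0,0,0],[0,0,0],1]]' >/dev/null; python3 f.py;python3 -m jog '[[[0.4,0,0],[0,0,0],1],[[0,0,0],[0,0,0],1]]' >/dev/null; python3 f.py;python3 -m jog '[[[0,0,0],[0,0,0],1]]' >/dev/null; python3 f.py
```

```text
x -60.13 y 0.97 z 70.69  Fx -6.20 Fy -0.52 Fz 3.88 t 9.5 w -0.0 tilt [-1.7997e+02  7.0000e-02  1.3280e+01]
x -60.19 y 1.00 z 70.66  Fx -6.32 Fy 0.55 Fz 3.75 t 9.6 w -0.0 tilt [-1.7997e+02  7.0000e-02  1.3280e+01]
x -59.92 y 0.99 z 70.65  Fx -6.27 Fy 0.19 Fz 2.97 t 9.9 w -0.0 tilt [-1.7996e+02  8.0000e-02  1.3290e+01]
x -59.93 y 0.98 z 70.65  Fx -6.87 Fy -0.10 Fz 3.89 t 10.0 w 0.004 tilt [-1.7996e+02  8.0000e-02  1.3280e+01]
```

```bash
python3 -m jog '[[[0.5,0,0],[0,0,0],1],[[0,0,0],[0,0,0],1]]' >/dev/null; python3 f.py;python3 -m jog '[[[0.5,0,0],[0,0,0],1],[[0,0,0],[0,0,0],1]]' >/dev/null; python3 f.py;python3 -m jog '[[[0.5,0,0],[0,0,0],1],[[0,0,0],[0,0,0],1]]' >/dev/null; python3 f.py
```

```text
x -59.66 y 0.99 z 70.62  Fx -7.97 Fy 0.62 Fz 3.50 t 10.2 w 0.001 tilt [-1.7996e+02  1.0000e-01  1.3280e+01]
x -59.57 y 0.99 z 70.61  Fx -8.92 Fy -0.04 Fz 5.44 t 10.5 w -0.002 tilt [-1.7994e+02  1.3000e-01  1.3260e+01]
x -59.60 y 0.99 z 70.57  Fx -9.27 Fy 0.59 Fz 6.26 t 10.8 w -0.001 tilt [-1.7993e+02  1.7000e-01  1.3240e+01]
```

```bash
python3 -m jog '[[[0.5,0,0],[0,0,0],1],[[0,0,0],[0,0,0],1]]' >/dev/null; python3 f.py;python3 -m jog '[[[0.5,0,0],[0,0,0],1],[[0,0,0],[0,0,0],1]]' >/dev/null; python3 f.py
```

```text
x -59.54 y 1.02 z 70.54  Fx -11.35 Fy -0.16 Fz 8.31 t 11.0 w -0.0 tilt [-179.91    0.21   13.23]
x -59.53 y 1.00 z 70.53  Fx -12.95 Fy 0.29 Fz 9.32 t 11.2 w -0.002 tilt [-179.9     0.24   13.21]
```

Hard stop found: x stands still from about 4.4 mm of press while the force climbs to 13 N, so the catch is free. Now I'll rub upwards.

```bash
python3 -m jog '[[[-0.4,0,-0.7],[0,0,0],1],[[0,0,-0.7],[0,0,0],1],[[0,0,0],[0,0,0],1]]' >/dev/null; python3 f.py; python3 -m jog '[[[0,0,-0.7],[0,0,0],1],[[0,0,-0.7],[0,0,0],1],[[0,0,0],[0,0,0],1]]' >/dev/null; python3 f.py
```

```text
x -59.38 y 1.19 z 71.51  Fx -9.36 Fy -1.57 Fz 1.14 t 11.6 w 0.004 tilt [-179.93    0.22   13.25]
x -59.13 y 1.18 z 72.96  Fx -9.10 Fy 0.43 Fz 1.41 t 12.0 w -0.003 tilt [-179.93    0.2    13.26]
```

```bash
python3 -m jog '[[[0,0,-0.8],[0,0,0],1],[[0.1,0,-0.8],[0,0,0],1],[[0,0,-0.8],[0,0,0],1],[[0,0,0],[0,0,0],1]]' >/dev/null; python3 f.py; python3 - <<'E'
from plan import *
ims=[]
for c,(x0,y0,w,h) in {"scene":(240,150,90,60)}.items():
    im,d=bot.read_camera(c); ims.append(cv2.resize(im[y0:y0+h,x0:x0+w],None,fx=8,fy=8,interpolation=2))
cv2.imwrite("pics/a3.png",np.hstack(ims)[:,:,::-1])
E
```

```text
x -58.72 y 1.17 z 75.42  Fx -7.46 Fy 0.14 Fz 1.32 t 12.5 w 0.001 tilt [-179.94    0.18   13.27]
```

View pics/a3.png

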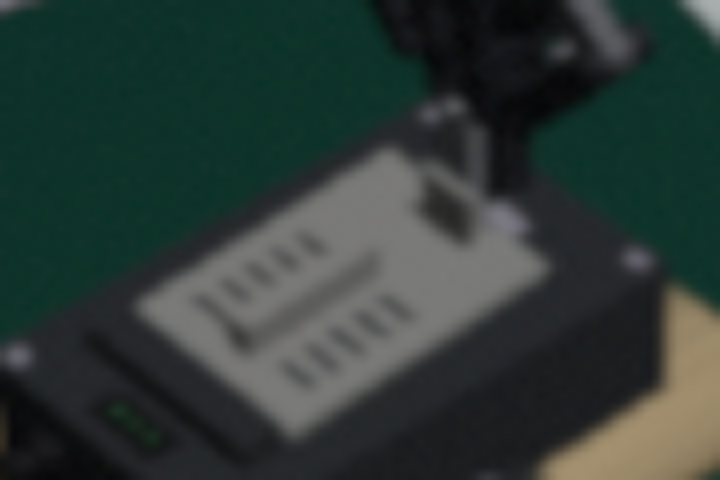

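```bash
cat > tip.py <<'E'
from plan import *
# height profile of cover plate along x
a=np.radians(13.5);ax=np.array([np.cos(a),np.sin(a)]);ay=np.array([-np.sin(a),np.cos(a)])
for c in("scene","top"):
    im,d=bot.read_camera(c);P=cloud(c,d);q=P[d>0];X=(q[:,:2]-[.5179,-.1867])@ax*1000;Y=(q[:,:2]-[.5179,-.1867])@ay*1000
    m=(abs(Y)>12)&(abs(Y)<32)&(abs(X)<47)&(q[:,2]>.05)&(q[:,2]<.09)
    if m.sum()>20:
        k=np.polyfit(X[m],q[m,2]*1000,1); print(c,m.sum(),"slope %.3f z(-52) %.1f z(52) %.1f"%(k[0],np.polyval(k,-52),np.polyval(k,52)))
E
python3 tip.py; python3 -m jog '[[[0.5,0,-0.8],[0,0,0],1],[[0.2,0,-0.8],[0,0,0],1],[[0.2,0,-0.8],[0,0,0],1],[[0,0,0],[0,0,0],1]]' >/dev/null; python3 f.py; python3 tip.py
```

```text
scene 420 slope -0.053 z(-52) 72.4 z(52) 66.9
top 515 slope -0.039 z(-52) 71.6 z(52) 67.5
x -58.16 y 1.17 z 77.75  Fx -8.65 Fy -0.39 Fz 1.22 t 13.2 w -0.0 tilt [-179.93    0.21   13.26]
scene 439 slope -0.062 z(-52) 74.5 z(52) 68.0
top 520 slope -0.063 z(-52) 74.4 z(52) 67.8
```

```bash
python3 -m jog '[[[0.3,0,-0.8],[0,0,0],1],[[0.2,0,-0.8],[0,0,0],1],[[0.2,0,-0.8],[0,0,0],1],[[0,0,0],[0,0,0],1]]' >/dev/null; python3 f.py; python3 -m jog '[[[0.2,0,-0.8],[0,0,0],1],[[0.2,0,-0.8],[0,0,0],1],[[0.1,0,-0.8],[0,0,0],1],[[0,0,0],[0,0,0],1]]' >/dev/null; python3 f.py; python3 tip.py
```

```text
x -57.45 y 1.19 z 80.16  Fx -9.72 Fy -0.56 Fz 0.23 t 13.8 w 0.001 tilt [-179.93    0.21   13.25]
x -56.95 y 1.18 z 82.58  Fx -8.36 Fy -0.74 Fz 0.97 t 14.2 w -0.001 tilt [-179.93    0.2    13.25]
scene 450 slope -0.099 z(-52) 78.9 z(52) 68.6
top 517 slope -0.105 z(-52) 79.3 z(52) 68.4
```

```bash
python3 -m jog '[[[0.1,0,-0.6],[0,0,0],1],[[-1,0,0],[0,0,0],1],[[-1,0,0],[0,0,0],1],[[-2,0,0],[0,0,0],1],[[-2,0,0],[0,0,0],1],[[-3,0,0],[0,0,0],1],[[-4,0,0],[0,0,0],1],[[0,0,0],[0,0,0],1]]' >/dev/null; python3 f.py;  python3 tip.py
```

```text
x -67.02 y 0.81 z 84.04  Fx -0.53 Fy -0.47 Fz -0.63 t 15.3 w -0.001 tilt [ 1.7998e+02 -7.0000e-02  1.3310e+01]
scene 437 slope -0.069 z(-52) 75.1 z(52) 67.9
top 555 slope -0.066 z(-52) 74.8 z(52) 68.0
```

```bash
python3 -m jog '[[[-1,0,-15],[0,0,0],1],[[0,0,-25],[0,0,0],1],[[0,0,-25],[0,0,0],0.3],[[-20,0,-10],[0,0,0],0.3],[[-20,0,0],[0,0,0],0.3],[[0,0,0],[0,0,0],0.3]]'; python3 - <<'E'
from plan import *
a=np.radians(13.5);ax=np.array([np.cos(a),np.sin(a)]);ay=np.array([-np.sin(a),np.cos(a)])
ims=[]
for c,(x0,y0,w,h) in {"scene":(240,150,80,64),"top":(370,210,75,60)}.items():
    im,d=bot.read_camera(c);P=cloud(c,d);q=P[d>0];X=(q[:,:2]-[.5179,-.1867])@ax*1000;Y=(q[:,:2]-[.5179,-.1867])@ay*1000
    pl=np.polyval([-.0675,71.5],X)
    m=(abs(Y)<25)&(X<42)&(X>-15)&(q[:,2]*1000-pl>7)&(q[:,2]<.1)
    print(c,m.sum(),"rib Y med %.1f min %.1f max %.1f X %.1f %.1f top-plate %.1f"%(np.median(Y[m]),Y[m].min(),Y[m].max(),X[m].min(),X[m].max(),np.median(q[m,2]*1000-pl[m])) if m.sum() else "")
    for s in range(-1,2,2):
        e=(abs(X)<40)&(q[:,2]*1000-pl>-1)&(abs(Y)<45)&(q[:,2]<.09)
    print(" plate Y range",np.percentile(Y[e],[1,99]))
    print(" rib lm",[(round(x['score'],2),np.round((((w0:=atz(c,x['xy'][0]*640,x['xy'][1]*480,.078))[:2]-[.5179,-.1867])@np.stack([ax,ay],1))*1000,1)) for x in bot.landmark_of(c,"rib")])
    ims.append(cv2.resize(im[y0:y0+h,x0:x0+w],(400,320),interpolation=2))
cv2.imwrite("pics/a4.png",np.hstack(ims)[:,:,::-1])
E
```

```text
t: 16.2
eef_pos: [0.4104, -0.2109, 0.1587]
tool_rot: [-0.001, 0.993, 0.115, -0.0]
contact_force: [-0.3, 0.5, 0.3]
gripper_width: 0.347
scene 85 rib Y med 3.0 min -5.1 max 9.8 X -13.0 41.4 top-plate 12.2
 plate Y range [-34.89267942  39.26305126]
 rib lm [(0.83, array([2. , 4.3])), (0.69, array([102.3, 216.2])), (0.63, array([-175.5,   78.4])), (0.61, array([-178.7, -140. ]))]
top 88 rib Y med -2.6 min -7.8 max 2.8 X -11.8 39.7 top-plate 11.4
 plate Y range [-38.97448362  33.53965711]
 rib lm [(0.84, array([ 52.3, 175.3])), (0.74, array([10.7, -7. ])), (0.73, array([-216.6,   22.2])), (0.71, array([-225.4, -188.6])), (0.6, array([250.6, 126.9])), (0.52, array([173.2, 583.5])), (0.41, array([-10.5,   2.4]))]
```

View pics/a4.png

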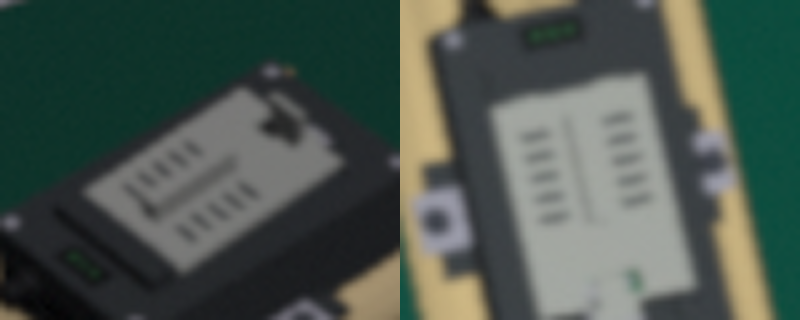

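```bash
cat > go.py <<'E'
from plan import *
import sys
x,y,z,tilt,n=map(float,sys.argv[1:6]); yaw=float(sys.argv[6]) if len(sys.argv)>6 else 13.4
p,r,o=cur();a=np.array([.9732,.2300]);P=np.array([517.9,-186.7])+x*a+y*np.array([-a[1],a[0]])
rows(p,r,[P[0],P[1],z],tgt(yaw,tilt),int(n))
E
python3 go.py 13.5 0 105 -3.9 5
```

```text
[24.3, 0.2, 10.7] [0.0, -0.78, -0.01]
[24.4, 0.2, 10.4] [0.0, -0.78, -0.01]
[24.6, 0.2, 10.1] [0.0, -0.78, -0.01]
[24.7, 0.2, 9.7] [0.0, -0.78, -0.01]
[24.8, 0.2, 9.4] [0.0, -0.78, -0.01]
```

```bash
python3 -m jog '[[[24,0,5],[0,-0.8,0],0.3],[[25,0,5],[0,-0.8,0],0.3],[[25,0,10],[0,-0.8,0],0.3],[[25,0,15],[0,-0.8,0],0.3],[[24,1,15],[0,-0.7,0],0.3],[[0,0,0],[0,0,0],0.3]]' ; python3 f.py; python3 go.py 13.5 0 74 -3.9 4
```

```text
t: 17.15
eef_pos: [0.5314, -0.1825, 0.1036]
tool_rot: [0.004, 0.992, 0.117, -0.035]
contact_force: [0.6, 1.1, -0.0]
gripper_width: 0.351
x 14.11 y 0.97 z 103.56  Fx 0.81 Fy 0.90 Fz -0.01 t 17.1 w 0.351 tilt [-179.98    4.04   13.5 ]
[0.4, 0.2, 7.4] [-0.0, 0.03, 0.03]
[0.4, 0.2, 7.4] [-0.0, 0.03, 0.03]
[0.4, 0.2, 7.4] [-0.0, 0.03, 0.03]
[0.4, 0.2, 7.4] [-0.0, 0.03, 0.03]
```

```bash
python3 -m jog '[[[0.5,0.2,10],[0,0,0],0.3],[[0.5,0.3,8],[0,0,0],0.3],[[0.5,0.3,5],[0,0,0],0.3],[[0,0,3],[0,0,0],0.3],[[0,0,2],[0,0,0],0.3],[[0,0,0],[0,0,0],0.3]]' >/dev/null; python3 f.py; python3 - <<'E'
from plan import *
im,d=bot.read_camera("scene");cv2.imwrite("pics/a5.png",cv2.resize(im[140:210,240:330],None,fx=8,fy=8,interpolation=2)[:,:,::-1])
E
```

```text
x 12.23 y -0.84 z 77.39  Fx 0.03 Fy -0.04 Fz -0.34 t 17.9 w 0.353 tilt [-180.      3.89   13.31]
```

View pics/a5.png

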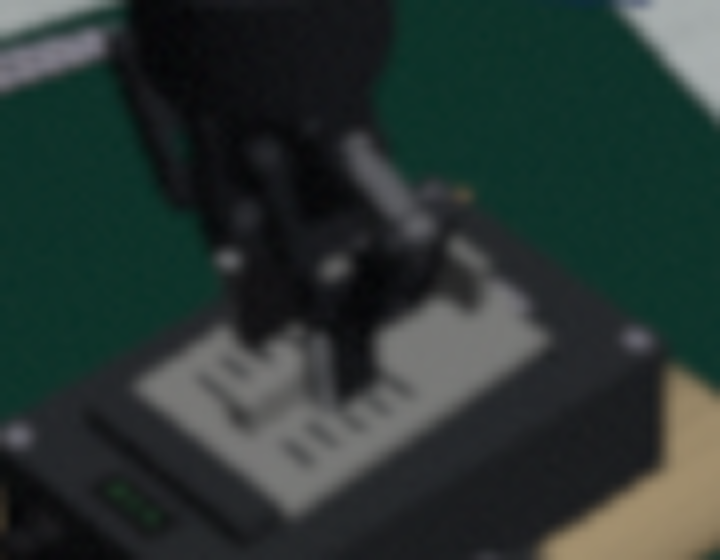

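```bash
python3 -m jog '[[[0,-0.8,2],[0,0,0],0.5],[[0,0,2],[0,0,0],0.6],[[0,0,0],[0,0,0],0.7],[[0,0,0],[0,0,0],0.7]]' 20 >/dev/null; python3 f.py; python3 -m jog '[[[0,0,0],[0,0,0],0.74],[[0,0,0],[0,0,0],0.74]]' >/dev/null; python3 f.py; python3 -m jog '[[[0,0,0],[0,0,0],0.78],[[0,0,0],[0,0,0],0.78]]' >/dev/null; python3 f.py
```

```text
x 11.96 y -0.08 z 73.36  Fx 0.11 Fy 0.92 Fz -0.09 t 18.4 w 0.15 tilt [180.     3.9   13.31]
x 11.99 y -0.08 z 73.42  Fx 0.60 Fy 0.37 Fz -1.21 t 18.7 w 0.132 tilt [180.     3.89  13.31]
x 11.98 y -0.08 z 73.44  Fx 0.31 Fy -1.18 Fz 1.22 t 18.9 w 0.11 tilt [180.     3.9   13.32]
```

```bash
python3 -m jog '[[[0,0,0],[0,0,0],0.85],[[0,0,0],[0,0,0],0.85],[[0,0,0],[0,0,0],1],[[0,0,0],[0,0,0],1]]' 35 >/dev/null; python3 f.py;  python3 -m jog '[[[0,0,0],[0,0,0],1],[[0,0,0],[0,0,0],1]]' 40 >/dev/null; python3 f.py
```

```text
x 11.98 y -0.07 z 73.45  Fx -1.40 Fy 0.65 Fz 2.40 t 19.4 w 0.1 tilt [-180.      3.9    13.31]
x 11.98 y -0.11 z 73.45  Fx -0.06 Fy 0.20 Fz 3.80 t 19.7 w 0.101 tilt [180.     3.89  13.31]
```

```bash
python3 -m jog '[[[0,0,-0.5],[0,-0.3,0],1],[[0,0,-0.5],[0,-0.3,0],1],[[0,0,0],[0,0,0],1]]' >/dev/null; python3 f.py;  python3 -m jog '[[[-0.8,0,0],[0,0,0],1],[[-0.8,0,0],[0,0,0],1],[[0,0,0],[0,0,0],1]]' >/dev/null; python3 f.py; python3 tip.py
```

```text
x 11.97 y 0.14 z 74.11  Fx 0.01 Fy 0.49 Fz -1.00 t 20.1 w 0.103 tilt [-179.99    4.53   13.33]
x 10.30 y -0.03 z 74.49  Fx 0.66 Fy -0.48 Fz -0.72 t 20.4 w 0.1 tilt [-179.99    4.5    13.3 ]
scene 338 slope -0.062 z(-52) 76.3 z(52) 69.9
top 21 slope 0.044 z(-52) 64.8 z(52) 69.3
```

```bash
python3 -m jog '[[[-1,0,0],[0,0,0],1],[[-1,0,0],[0,0,0],1],[[-1,0,0],[0,0,0],1],[[0,0,0],[0,0,0],1]]' >/dev/null; python3 f.py;  python3 -m jog '[[[-1,0,0],[0,0,0],1],[[-1,0,0],[0,0,0],1],[[-1,0,0],[0,0,0],1],[[0,0,0],[0,0,0],1]]' >/dev/null; python3 f.py;python3 -m jog '[[[-1,0,0],[0,0,0],1],[[-1,0,0],[0,0,0],1],[[-1,0,0],[0,0,0],1],[[0,0,0],[0,0,0],1]]' >/dev/null; python3 f.py
```

```text
x 7.33 y -0.07 z 74.75  Fx 0.69 Fy -0.27 Fz -0.85 t 21.1 w 0.099 tilt [-180.     4.5   13.3]
x 4.35 y -0.07 z 74.99  Fx 0.08 Fy -0.08 Fz -1.08 t 21.6 w 0.101 tilt [-180.      4.5    13.31]
x 1.31 y -0.05 z 75.19  Fx -0.60 Fy 0.11 Fz -1.28 t 22.1 w 0.101 tilt [-180.      4.5    13.31]
```

```bash
python3 -m jog '[[[-1.5,0,0],[0,0,0],1],[[-1.5,0,0],[0,0,0],1],[[0,0,-1],[0,0,0],1],[[0,0,-1],[0,0,0],1],[[0,0,0],[0,0,0],1]]' >/dev/null; python3 f.py;  python3 - <<'E'
from plan import *
im,d=bot.read_camera("scene");cv2.imwrite("pics/a6.png",cv2.resize(im[140:210,240:330],None,fx=8,fy=8,interpolation=2)[:,:,::-1])
E
```

```text
x -1.25 y -0.08 z 77.53  Fx 0.63 Fy -0.39 Fz -1.18 t 22.7 w 0.1 tilt [180.     4.49  13.31]
```

View pics/a6.png

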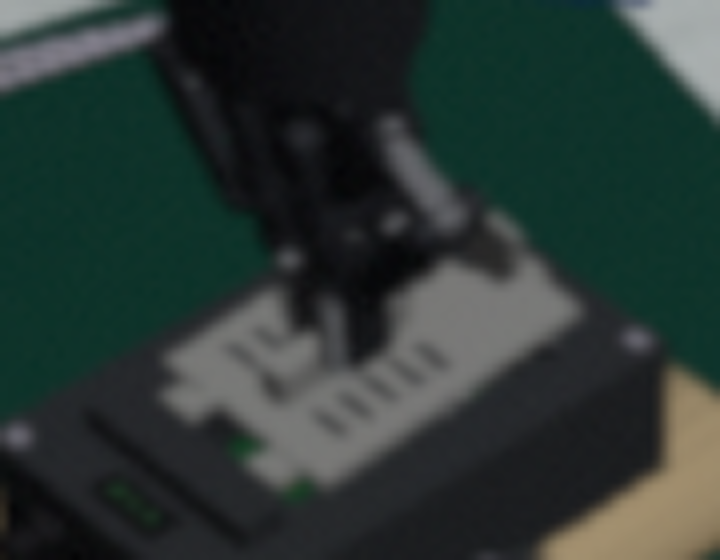

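The picture shows both tongues fully out from under the hood, at about (190,400) and (270,470), and the cover held by its rib. Now I'll lift and level it.

```bash
python3 -m jog '[[[0,0,-3],[0,0,0],1],[[0,0,-6],[0,0,0],1],[[0,0,-12],[0,0,0],1],[[0,0,-20],[0,2,0],1],[[0,0,-20],[0,2.5,0],1],[[0,0,-20],[0,0,0],1],[[0,0,0],[0,0,0],1]]' >/dev/null; python3 f.py;  python3 - <<'E'
from plan import *
from h import *
# tray pose and target
ty=np.radians(1.5); T=np.array([549.5,184.5])
print("module",[ (c,[(round(x['score'],2),np.round(atz(c,x['xy'][0]*640,x['xy'][1]*480,.014),3)) for x in bot.landmark_of(c,"module_center")]) for c in("scene","top") if bot.read_camera(c) is not None])
P=T+(-38)*np.array([np.cos(ty),np.sin(ty)])  # cover origin
print("cover target",P)
p,r,o=cur()
# cover origin relative to TCP: grasp was at cover x ~ (11.98+0.9)
Q=tgt(1.5); Ptcp=P+12.9*np.array([np.cos(ty),np.sin(ty)]); print(Ptcp)
rows(p,r,[Ptcp[0],Ptcp[1],p[2]],Q,9)
E
```

```text
x 3.72 y -0.79 z 160.19  Fx 0.89 Fy -0.29 Fz -2.55 t 23.6 w 0.1 tilt [179.93  -0.21  13.31]
module [('scene', [(0.59, array([0.636, 0.198, 0.014]))]), ('top', [(0.64, array([0.637, 0.205, 0.014]))])]
cover target [511.51302165 183.50527596]
[524.40860114 183.8429586 ]
[9.9, -39.9, 0.0] [-0.0, 0.01, 1.31]
[9.0, -40.1, 0.0] [-0.0, 0.01, 1.31]
[8.1, -40.3, 0.0] [-0.0, 0.01, 1.31]
[7.2, -40.4, 0.0] [-0.0, 0.01, 1.31]
[6.2, -40.6, 0.0] [-0.0, 0.01, 1.31]
[5.3, -40.7, 0.0] [-0.0, 0.01, 1.31]
[4.4, -40.8, 0.0] [-0.0, 0.01, 1.31]
[3.4, -40.9, 0.0] [-0.0, 0.01, 1.31]
[2.5, -41.0, 0.0] [-0.0, 0.01, 1.31]
```

```bash
python3 -m jog '[[[10,-40,0],[0,0,1.3],1],[[9,-40,0],[0,0,1.3],1],[[8,-40,0],[0,0,1.3],1],[[7,-40,0],[0,0,1.3],1],[[6,-41,0],[0,0,1.3],1],[[5,-41,0],[0,0,1.3],1],[[4,-41,0],[0,0,1.3],1],[[3,-41,0],[0,0,1.3],1],[[3,-41,0],[0,0,1.4],1],[[0,0,0],[0,0,0],1]]' >/dev/null; python3 f.py;  python3 - <<'E'
from plan import *
p,r,o=cur();print(p)
rows(p,r,[524.4,183.8,60],tgt(1.5),5)
ims=[]
for c,(x0,y0,w,h) in {"scene":(260,230,175,140),"top":(200,170,150,120)}.items():
    im,d=bot.read_camera(c);P=cloud(c,d)
    ims.append(cv2.resize(im[y0:y0+h,x0:x0+w],(400,320),interpolation=2))
    for s in bot.cut_out(c,"cover")[:3]:
        m=s["pixels"]&(d>0);q=P[m]*1000; q=q[(q[:,2]>130)&(q[:,2]<165)]
        if len(q)>50:
            A=np.c_[q[:,:2],np.ones(len(q))];k=np.linalg.lstsq(A,q[:,2],rcond=None)[0];print(c,len(q),np.median(q,0).round(1),"slopes",k[:2].round(3))
cv2.imwrite("pics/a7.png",np.hstack(ims)[:,:,::-1])
E
```

```text
x 90.92 y 363.42 z 157.08  Fx 0.31 Fy 0.26 Fz 0.18 t 25.1 w 0.1 tilt [1.7999e+02 8.0000e-02 1.8900e+00]
[522.79589901 187.88672559 157.07507336]
[0.3, 0.8, 19.4] [0.0, 0.02, 0.08]
[0.3, 0.8, 19.4] [0.0, 0.02, 0.08]
[0.3, 0.8, 19.4] [0.0, 0.02, 0.08]
[0.3, 0.8, 19.4] [0.0, 0.02, 0.08]
[0.3, 0.8, 19.4] [0.0, 0.02, 0.08]
scene 1083 [533.5 204.8 154.2] slopes [0.008 0.005]
top 595 [489.6 163.6 153.8] slopes [ 0.019 -0.053]
```

View pics/a7.png

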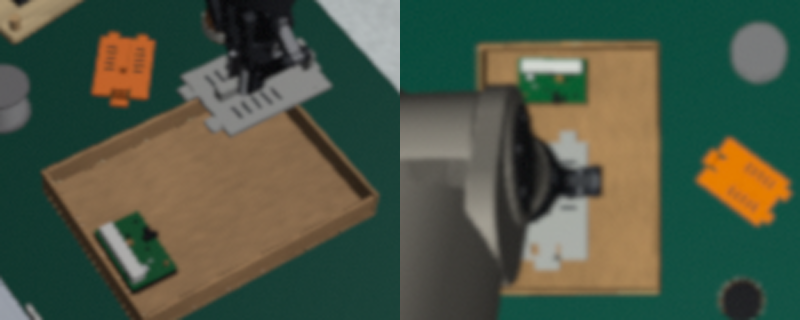

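```bash
python3 -m jog '[[[0,1,25],[0,0,0.1],1],[[0,1,30],[0,0,0.1],1],[[0,1,30],[0,0,0.1],1],[[0,0,20],[0,0,0],1],[[0,0,12],[0,0,0],1],[[0,0,6],[0,0,0],1],[[0,0,3],[0,0,0],1],[[0,0,0],[0,0,0],1]]' >/dev/null; python3 f.py
```

```text
x 90.38 y 356.29 z 32.67  Fx -0.11 Fy 0.42 Fz -1.95 t 26.2 w 0.1 tilt [-1.7998e+02 -4.0000e-02  1.2200e+00]
```

```bash
python3 -m jog '[[[0,0,3],[0,0,0],1],[[0,0,3],[0,0,0],1],[[0,0,2],[0,0,0],1],[[0,0,2],[0,0,0],1],[[0,0,0],[0,0,0],1]]' >/dev/null; python3 f.py;python3 -m jog '[[[0,0,1],[0,0,0],1],[[0,0,0],[0,0,0],1]]' >/dev/null; python3 f.py;python3 -m jog '[[[0,0,1],[0,0,0],1],[[0,0,0],[0,0,0],1]]' >/dev/null; python3 f.py
```

```text
x 89.92 y 356.16 z 22.11  Fx -0.41 Fy -1.04 Fz -1.14 t 26.9 w 0.105 tilt [1.7999e+02 2.0000e-02 1.2100e+00]
x 90.02 y 356.17 z 21.26  Fx 0.13 Fy -0.40 Fz -1.20 t 27.1 w 0.098 tilt [-180.      0.      1.21]
x 90.01 y 356.20 z 20.24  Fx -0.86 Fy -0.60 Fz -1.21 t 27.4 w 0.098 tilt [-180.      0.      1.21]
```

```bash
python3 -m jog '[[[0,0,0.7],[0,0,0],1],[[0,0,0],[0,0,0],1]]' >/dev/null; python3 f.py;python3 -m jog '[[[0,0,0.7],[0,0,0],1],[[0,0,0],[0,0,0],1]]' >/dev/null; python3 f.py
```

```text
x 89.99 y 356.20 z 19.54  Fx -0.35 Fy -0.71 Fz -0.37 t 27.6 w 0.102 tilt [1.80e+02 1.00e-02 1.22e+00]
x 90.08 y 356.18 z 19.13  Fx -0.82 Fy -0.62 Fz 3.42 t 27.9 w 0.103 tilt [-179.98    0.      1.21]
```

Floor contact at TCP z ≈ 19.3 mm, so I'll release and retreat.

```bash
python3 -m jog '[[[0,0,-0.2],[0,0,0],0.7],[[0,0,0],[0,0,0],0.5],[[0,0,0],[0,0,0],0.4],[[0,0,0],[0,0,0],0.4],[[0,0,-5],[0,0,0],0.4],[[0,0,-15],[0,0,0],0.4],[[0,0,-30],[0,0,0],0.4],[[0,0,-40],[0,0,0],0.4],[[-30,0,-50],[0,0,0],0.4],[[-40,0,-40],[0,0,0],0.4],[[-50,0,0],[0,0,0],0.4],[[0,0,0],[0,0,0],0.4]]';  python3 - <<'E'
from plan import *
ims=[]
for c,(x0,y0,w,h) in {"scene":(260,230,175,140),"top":(200,170,150,120)}.items():
    im,d=bot.read_camera(c);P=cloud(c,d)
    ims.append(cv2.resize(im[y0:y0+h,x0:x0+w],(400,320),interpolation=2)); cv2.imwrite(f"pics/{c}9.png",im[:,:,::-1])
    for s in bot.cut_out(c,"cover")[:5]:
        m=s["pixels"]&(d>0);q=P[m]*1000; 
        if len(q)>50 and np.median(q[:,1])>100:
            A=np.c_[q[:,:2],np.ones(len(q))];k=np.linalg.lstsq(A,q[:,2],rcond=None)[0];print(c,len(q),np.median(q,0).round(1),"slopes",k[:2].round(3))
cv2.imwrite("pics/a8.png",np.hstack(ims)[:,:,::-1])
E
```

```text
t: 29.38
eef_pos: [0.3999, 0.1785, 0.1993]
tool_rot: [-0.002, 1.0, 0.012, -0.002]
contact_force: [-0.8, -0.2, 1.0]
gripper_width: 0.304
scene 1516 [513.9 186.3  16.5] slopes [ 0.018 -0.006]
top 1156 [512.3 177.   16.1] slopes [ 0.029 -0.005]
```

View pics/a8.png

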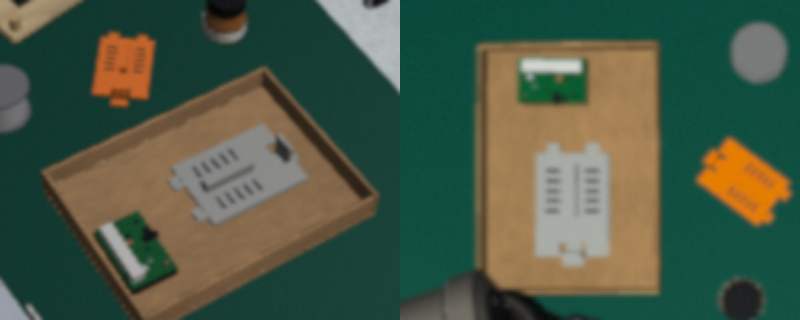

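View pics/scene9.png

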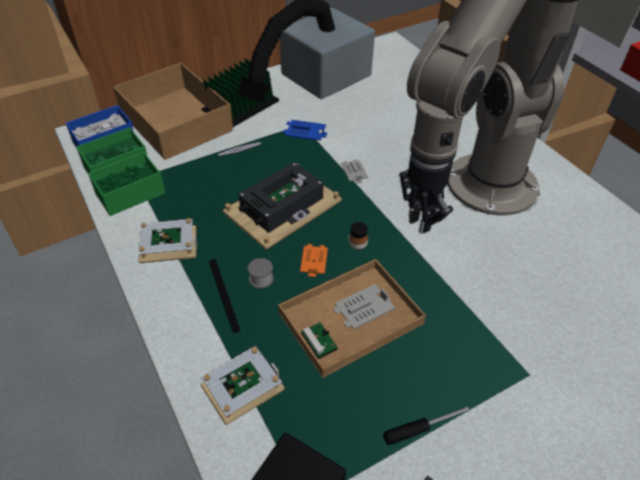

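The cover lies flat and right side up in the tray, at about (365,305). The module is at (318,338), the unit is open, the bystanders are in place and the gripper is well clear.

```bash
python3 -c "
from station import bot
print(bot.hand_in())"
```

```text
the job is handed in; nothing more can be done
None
```

The cover is off the unit and lying flat, right side up, in the free part of the tray. I handed the job in at about 29 s; `hand_in` gave no verdict.

**Release:** I pressed the tab with shut fingers along the 1.8 N/mm spring until it met the hard stop at about 4.4 mm. My readings at that point were about 13 N sideways and 9 N vertically, roughly 16 N together against the 25 N limit. I rubbed the tab end up about 11 mm, and when I let go it stayed propped.

**Removal:** I gripped the rib and drew the tongues out with about 1 N sideways. Then I lifted the cover, carried it over and set it down until I felt the floor at about 3 N.

**Last checks:**
- **Cover:** It is centred near tray x = -38 mm. Its top surface is about 16 mm above the bench against 17 mm expected, and its measured slope is below 0.03 rad.
- **Surroundings:** In the pictures the module, jar, reel, rail, screwdriver, tweezers and look-alikes are where they were. I judged this by eye and did not measure it again.
- **Gripper:** It stands about 0.2 m up, clear of everything.

**Disagreements:** The two cameras differed by 3 to 9 mm sideways, depending on the measurement. I used their mean for the rib grasp, and it closed without side force. The gripper stopped at about 8.5 mm on the 10 mm rib, which I took as an opening offset since the cover was visibly held.

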